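Four clicks up on the spot welder's heat dial

ROBOT

A 6-joint arm with a two-finger parallel gripper is mounted at the origin on the work surface. World frame = base frame: x ahead of the robot, y to its left, z up, the work surface at z = 0. Lengths are in m, angles in rad, forces in N, time in s.
With the tool pointing down it reaches from about 0.35 to 0.775 m from the base axis. Payload 7.3 kg.
Tool frame: the origin (TCP) lies between the finger pads; the fingertips stand 25 mm ahead of it and the grasp point (between the pads) lies 6 mm ahead of it; y points along the fingers, z is the direction in which the jaws open and shut, and the axes are right-handed (so a half turn about y gives the same grasp; the last joint's range is limited). The gripper opens to 92 mm and grips with 3 to 60 N. Pads are 19 mm wide; open, the fingers measure 130 mm over their backs; the gripper's body (75 mm by 190 mm) begins 47 mm behind the grasp point.
Start: joints at [-1.463, 0.342, 1.524, -0, 1.275, -0.146], TCP at [0.132, -0.508, 0.252] pointing down, gripper open.
Joint ranges: [-2.53, 2.53], [-0.77, 2.02], [0.04, 2.7], [-1, 4.14], [0.28, 2.66], [-3.11, 3.11]. Speed limits (rad/s): [2.57, 2.57, 3.14, 3.14, 3.14, 3.14].

INTERFACE

Orientations are given as [roll, pitch, yaw] about the fixed x, y, z axes, in that order (R = Rz(yaw) Ry(pitch) Rx(roll)).
In Python, from cell import sensors, read_camera, hand_in gives the robot as it stands. The module is installed in compiled form; this text tells all that it offers.
- The arm moves only by the tool send_rows, never from a script. Its argument "motion" is a list that holds one entry, the list of rows, each a list of 4 numbers: the shift along the tool's x, y, z in m, then the turn about the tool's y in degrees. In form: [[[tx, ty, tz, twist], ...]]. A call has 1 to 8 rows; each row is the pose to reach, as a shift and turn from the pose measured when the call began, along the tool's axes at that moment; what a row does not reach only later rows make up. A row lasts 1/10 s, in which the tool goes at most 50 mm and 8.59 degrees, less where a joint would pass 70% of its speed; a pose out of reach is approached as far as the arm can. A call with a gripper value outside its range is refused whole. "gripper" is the opening, from 0 (shut) to 1 (fully open), set as the call begins (left out, the last holds). The fingers move at their own pace and stop on an object; "grip_force" is the grip in N (left out, the last holds). Time passes only in rows, so rows that repeat a pose let the fingers close. It gives the time, the measured TCP pose, the force and the opening at its end, in the units of the state.
- sensors.observe(): the state, without advancing time (a new reading comes with each control period).
- read_camera(name): name is "side" or "top" or "wrist"; returns a dict with "frame" (384x512x3 uint8, red, green, blue), "fx", "fy", "cx", "cy" (pixels), "distortion" ([k1, k2, p1, p2, k3] as OpenCV has them; the pictures are not rectified), "extrinsics" (4x4, takes a point from world to camera coordinates). Camera axes: x right, y up, looking along -z (the intrinsics and any distortion apply to the point x, -y, -z); pixel columns grow to the right and rows downward; lengths in m; the calibration is good to about 2 mm. A picture is of the moment at which its call begins. There is no depth.
- hand_in(): hands the job in, once; it reports no verdict.
The state is a dict: "time": time; "qpos": joint angles; "qvel": joint speeds; "joint_efforts": joint torques, N m; "tool_pos": TCP position; "tool_rot": TCP orientation; "contact_force": force on the tool from outside, world axes, zero at the start; "torque": the same for the moment, N m; "opening": finger opening in m.
Only numpy, scipy, OpenCV 4.12 (cv2) and the standard library are available. Lean on these libraries where they do the work, as an engineer would, in place of code of your own. Each camera call takes 0.05 s, during which the arm holds its last target.

TASK

Raise the spot welder's heat setting: with a fingertip against the orange side of the dial's lever, push the dial clockwise (seen from above) exactly four clicks from where it stands, without gripping the lever, turning it the wrong way first or running past the fourth click. Then press the green button all the way down to enter the setting and let it come up again, leaving everything else where it is.

Things in the scene. Friction and masses are not known exactly. Their poses are not given: they have to be found in the camera images.
- console: green metal control box with an aluminium top, 240 (x) x 370 (y) x 70 mm high, fixed to the bench, turned up to 0.3 rad; origin under its centre. The dial and the green button sit on its top, either of them on the left, about 180 mm apart
- dial (a joint): dial angle in rad: 0 at the start, grows clockwise seen from above; a click (rest position) each 0.524 rad, four clicks = 2.094; stops at -1.7 and 4.8. A push meets a springy torque, peak 0.18 to 0.31 N m (4 to 8 N at dial_push) a quarter-click on, zero half-way between clicks; from there the dial snaps ahead of the finger to the next rest position and stays
- dial_center (a point): point on the dial's upright axis, on the top face of its grey disc (100 mm wide, 10 mm thick, on a fixed black ring 124 mm wide with 12 white ticks), 86 mm above the bench. Turns with the dial: x axis points out along the lever, y axis to its orange side, z axis up
- dial_push (a point): middle of the lever's orange side face, 40 mm out from the axis, 8 mm to the orange side, 14 mm above the disc. The lever is one radial fin on the disc, from 8 to 52 mm out from the axis, 16 mm thick (8 mm either side of the radial line) and 28 mm high above the disc. Turns with the dial, axes as dial_center
- push_face: orange half of the lever (8 mm thick), the side to push on for clockwise; origin on the dial's axis, 10 mm below dial_center, same axes
- back_face: black half of the lever (8 mm thick), the far side; origin as push_face. Pressing both halves at once counts as gripping
- enter_top (a point): centre of the top of the green button (32 mm wide, standing 10 mm above its black housing of 48 mm), about 92 mm above the bench; z axis up
- enter (a joint): green button's travel in m: 0 up, 0.006 fully down; a spring takes 1.5 N to start and 5 N fully down and returns it
- flux_jar: small closed jar with a blue lid, 42 mm wide, 50 mm tall, standing on the console's far edge; origin under its centre
- nozzle: brass torch nozzle, 26 mm wide, 45 mm tall, standing on the console's far edge; origin under its centre
- wrench: steel spanner, 180 mm long, lying flat on the bench left of the console; origin under its centre
- wire_brush: wooden-handled brush, 200 mm long, 20 mm high, lying on the bench right of the console; origin under its centre
- mug: blue mug, 80 mm wide, 90 mm tall, on the bench to the left; origin under its centre
- collar: steel shaft collar (ring) 56 mm outside, 22 mm tall, on the bench to the right; origin under its centre
- dolly: panel-beater's steel block, 90 x 55 x 30 mm, on the bench to the left; origin under its centre

How it is judged:
On the way, in this order (a step that is already met when the one before it is completed fails the run):
1. a finger pushes on the orange side of the lever (contact force between the fingers and push_face above 0.5 N and value of joint dial below 1.9 rad), for 0.02 s.
2. the dial rests at the fourth click (value of joint dial between 1.9644 and 2.2244 rad and velocity of joint dial between -0.1 and 0.1 rad/s), for 0.2 s.
3. the green button is pressed down with the dial at the fourth click (value of joint dial between 1.9644 and 2.2244 rad and value of joint enter above 0.0045 m), for 0.05 s.
At the end, for the whole second after the job is handed in: The dial rests four clicks clockwise of its start (joint dial 2.094 +- 0.13 rad, not turning), the green button, after having been pressed at least 4.5 of its 6 mm, is up again (within 1 mm), and every loose thing is at rest within 20 mm of where it stood (all of step 2 and value of joint enter below 0.001 m and distance of each of flux_jar, nozzle, wrench, wire_brush, mug, collar, dolly from where it was at the start of the episode below 0.02 m and linear speed of each of flux_jar, nozzle, wrench, wire_brush, mug, collar, dolly below 0.02 m/s); the robot touches nothing.
It fails at once if the dial is turned past the fourth click towards a fifth (over 2.4 rad) (value of joint dial above 2.4 rad).
It fails at once if the dial is turned the wrong way from its start (below -0.3 rad) (value of joint dial below -0.3 rad).
It fails at once if the lever is gripped: both its sides pressed by the fingers at once (over 1 N each) (contact force between the fingers and push_face above 1 N and contact force between the fingers and back_face above 1 N).
It fails at once if a loose thing is lifted, carried or pushed more than 20 mm (distance of any of flux_jar, nozzle, wrench, wire_brush, mug, collar, dolly from where it was at the start of the episode above 0.02 m).
It also fails if it takes over 58 s, if anything falls off the work surface, if the arm or the gripper's body presses on something with over 40 N, if the wrist force passes 120 N, or if a joint passes its speed limit or range.

## Working session

There is one attempt and no reset: what is moved stays moved. The work goes in short steps, Python scripts to look and compute and a tool call to move; the robot and the scene stay as the last step left them, time stands still between calls to the robot, and variables do not carry over. Pictures are saved under pics/ and viewed, and the job is handed in when it is done.

Besides the shell and the picture viewer there is one more tool, called after ">>>" as name([rows], argument=value, ...), one row to a line, values as JSON. send_rows: Moves the arm, as the interface text tells. Its arguments: {"type":"object","properties":{"motion":{"type":"array"},"gripper":{"type":"number"},"grip_force":{"type":"number"}},"required":["motion"]}

```bash
mkdir -p pics; ls; python3 - <<'E'
from cell import sensors, read_camera
import cv2, pickle
s=sensors.observe(); print(s)
d={}
for n in ("side","top","wrist"):
    c=read_camera(n); d[n]=c
    cv2.imwrite(f"pics/{n}0.png",c["frame"][:,:,::-1])
    print(n,c["fx"],c["cx"],c["cy"],c["distortion"]);print(c["extrinsics"])
pickle.dump(d,open("cam0.pkl","wb"))
E
```

```text
pics
{'time': 0.0, 'qpos': array([-1.46301310e+00,  3.42732210e-01,  1.52502939e+00,  2.50735385e-06,
        1.27540723e+00, -1.45979626e-01]), 'qvel': array([ 1.85214291e-03, -4.70655789e-04, -4.36402083e-04,  4.49417310e-04,
        1.10006974e-04, -9.18209654e-05]), 'joint_efforts': array([ 2.95395446e-03, -4.31244206e+01, -2.44215006e+01,  7.19854049e-02,
        5.60346083e-02, -1.53154861e-04]), 'tool_pos': array([ 0.13179184, -0.50779943,  0.2510357 ]), 'tool_rot': array([-1.57235539e+00,  2.31645248e-04, -2.88783071e+00]), 'contact_force': array([ 1.0153839 , -0.91820128, -0.71002022]), 'torque': array([ 0.0239991 ,  0.01989541, -0.01840231]), 'opening': 0.09166790741608616}
side 443.6442151809764 252.38641584975028 193.56118618645124 [-0.00310123  0.          0.          0.          0.        ]
[[ 0.8320348  -0.55465798  0.00852224 -0.4691785 ]
 [ 0.32317113  0.49715681  0.80523011 -0.24377105]
 [-0.45086419 -0.66722533  0.59290121 -1.49206436]
 [ 0.          0.          0.          1.        ]]
top 354.63479139054783 259.7803641066986 195.13867467029183 [0.03704317 0.         0.         0.         0.        ]
[[ 0.0169991  -0.99981782  0.00868072 -0.02417628]
 [ 0.99486665  0.01777986  0.09962036 -0.53020006]
 [-0.09975655  0.0069427   0.99498765 -1.11869115]
 [ 0.          0.          0.          1.        ]]
wrist 321.2656436991127 254.95977186475156 193.30563490267673 [-0.05637265  0.          0.          0.          0.        ]
[[ 2.50953689e-01 -9.67998894e-01 -6.22191793e-04 -5.24907806e-01]
 [ 9.24472406e-01  2.39859925e-01 -2.96340996e-01  3.68518252e-02]
 [ 2.87006996e-01  7.37926671e-02  9.55082000e-01 -3.90363886e-01]
 [ 0.00000000e+00  0.00000000e+00  0.00000000e+00  1.00000000e+00]]
```

View pics/top0.png

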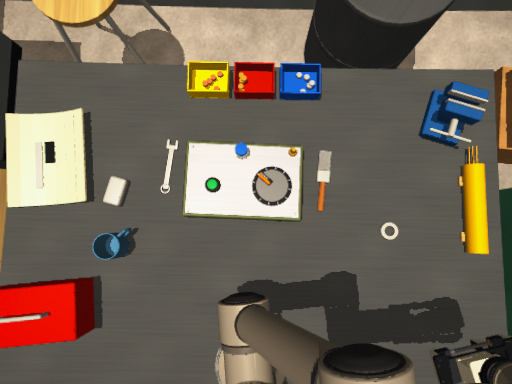

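View pics/side0.png

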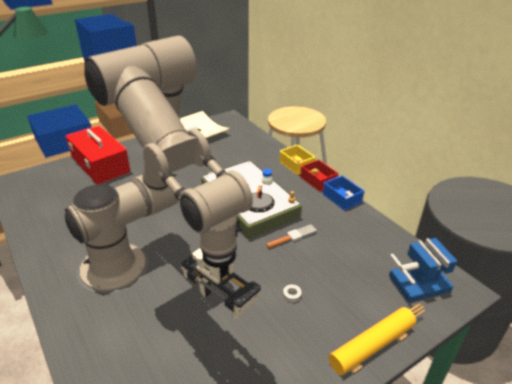

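The top view shows the console near (243,180), with the dial at (272,186) on the right. Its lever points up and left to about (262,178). The button is at (213,185), the jar at (242,149) and the nozzle at (293,152). Next I'll measure these.

```bash
cat > h.py <<'E'
import numpy as np, cv2
def ray(c,u,v):
    K=np.array([[c["fx"],0,c["cx"]],[0,c["fy"],c["cy"]],[0,0,1]])
    p=cv2.undistortPoints(np.array([[[u,v]]],float),K,np.array(c["distortion"]))[0,0]
    d=np.array([p[0],-p[1],-1.]); E=c["extrinsics"]; R=E[:3,:3]
    return -R.T@E[:3,3], R.T@d
def onz(c,u,v,z):
    o,d=ray(c,u,v); return o+d*(z-o[2])/d[2]
def proj(c,P):
    E=c["extrinsics"]; q=E[:3,:3]@np.array(P)+E[:3,3]
    K=np.array([[c["fx"],0,c["cx"]],[0,c["fy"],c["cy"]],[0,0,1]])
    return cv2.projectPoints(np.array([[q[0],-q[1],-q[2]]]),np.zeros(3),np.zeros(3),K,np.array(c["distortion"]))[0][0,0]
def cent(m):
    n,l,s,ce=cv2.connectedComponentsWithStats(m.astype(np.uint8)); return [(tuple(np.round(ce[i],2)),tuple(s[i])) for i in range(1,n) if s[i][4]>6]
E
python3 - <<'E'
import pickle,cv2,numpy as np
from h import *
c=pickle.load(open("cam0.pkl","rb"))["top"]; f=c["frame"]
hsv=cv2.cvtColor(f,cv2.COLOR_RGB2HSV); H,S,V=[hsv[...,i].astype(int) for i in range(3)]
roi=np.zeros(H.shape,bool); roi[135:225,175:335]=1
g=roi&(H>45)&(H<85)&(S>120)
o=roi&(H<20)&(S>150)
dark=roi&(V<60)
bl=roi&(H>100)&(H<125)&(S>120)
for n,m,z in (("green",g,.092),("orange",o,.114),("dark",dark,.076),("blue",bl,.12)):
    for ce,s in cent(m): print(n,ce,s,onz(c,*ce,z))
big=cv2.resize(f[140:225,180:308],None,fx=6,fy=6,interpolation=cv2.INTER_NEAREST)
cv2.imwrite("pics/top_big.png",big[:,:,::-1])
w=roi&(V>170)&(S<60)
m=max(cv2.findContours(cv2.morphologyEx(w.astype(np.uint8),cv2.MORPH_CLOSE,np.ones((5,5))),0,1)[0],key=cv2.contourArea)
r=cv2.minAreaRect(m);print(r)
for p in cv2.boxPoints(r): print(onz(c,*map(float,p),.07))
E
```

```text
green (np.float64(211.84), np.float64(183.86)) (np.int32(207), np.int32(179), np.int32(11), np.int32(11), np.int32(97)) [0.55591504 0.13221772 0.092     ]
orange (np.float64(292.15), np.float64(152.02)) (np.int32(289), np.int32(148), np.int32(8), np.int32(8), np.int32(41)) [ 0.65429743 -0.10978421  0.114     ]
orange (np.float64(263.84), np.float64(178.91)) (np.int32(257), np.int32(173), np.int32(14), np.int32(12), np.int32(57)) [ 0.57084222 -0.02564806  0.114     ]
orange (np.float64(321.01), np.float64(196.12)) (np.int32(318), np.int32(182), np.int32(7), np.int32(29), np.int32(162)) [ 0.52209861 -0.19693863  0.114     ]
dark (np.float64(303.0), np.float64(154.5)) (np.int32(303), np.int32(151), np.int32(1), np.int32(8), np.int32(8)) [ 0.65562599 -0.14747418  0.076     ]
dark (np.float64(270.77), np.float64(167.46)) (np.int32(268), np.int32(167), np.int32(7), np.int32(2), np.int32(13)) [ 0.61280051 -0.04732706  0.076     ]
dark (np.float64(262.8), np.float64(170.1)) (np.int32(261), np.int32(169), np.int32(5), np.int32(3), np.int32(10)) [ 0.60402826 -0.0226469   0.076     ]
dark (np.f
[... 1851 characters left out ...]
rk (np.float64(207.0), np.float64(217.0)) (np.int32(203), np.int32(217), np.int32(9), np.int32(1), np.int32(9)) [0.4553982  0.14594728 0.076     ]
dark (np.float64(277.5), np.float64(220.0)) (np.int32(274), np.int32(220), np.int32(8), np.int32(1), np.int32(8)) [ 0.44990434 -0.07025134  0.076     ]
blue (np.float64(240.81), np.float64(148.57)) (np.int32(235), np.int32(142), np.int32(12), np.int32(14), np.int32(127)) [0.6605657  0.04502336 0.12      ]
((242.770751953125, 179.77264404296875), (113.58834075927734, 70.7157974243164), 2.4895529747009277)
[0.46790741 0.2163114  0.07      ]
[0.68988899 0.21499012 0.07      ]
[ 0.68108981 -0.1419546   0.07      ]
[ 0.45871029 -0.13374025  0.07      ]
```

View pics/top_big.png

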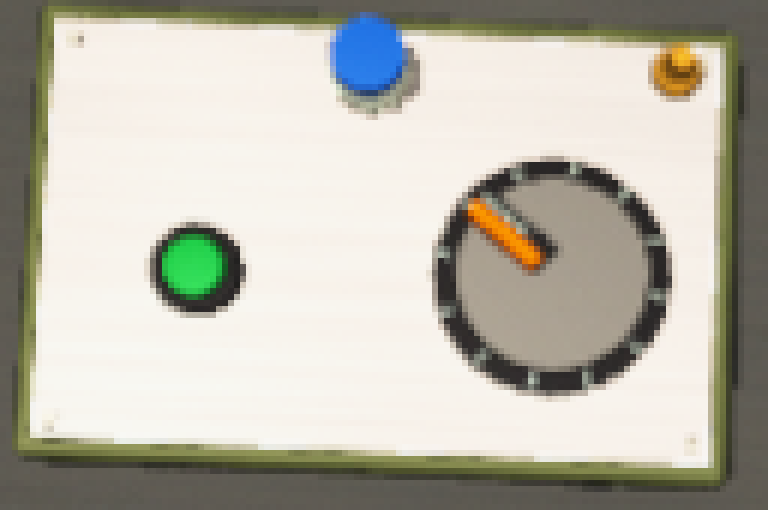

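View pics/wrist0.png

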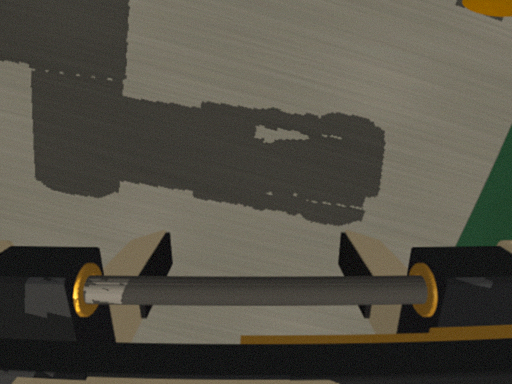

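```bash
python3 - <<'E'
import pickle,cv2,numpy as np
from h import *
from scipy.optimize import least_squares
c=pickle.load(open("cam0.pkl","rb"))["top"]; f=c["frame"]
hsv=cv2.cvtColor(f,cv2.COLOR_RGB2HSV); H,S,V=[hsv[...,i].astype(int) for i in range(3)]
yy,xx=np.nonzero((V<110))
P=np.array([onz(c,x,y,.076)[:2] for x,y in zip(xx,yy) if 245<x<300 and 160<y<210])
r=np.hypot(*(P-[.557,-.051]).T); P=P[(r>.048)&(r<.068)]
s=least_squares(lambda q:np.hypot(*(P-q[:2]).T)-q[2],[.557,-.051,.056],loss='soft_l1',f_scale=.003); print("ring",s.x,len(P))
C=s.x[:2]
m=(H<20)&(S>120)&(V>100); yy,xx=np.nonzero(m)
Q=np.array([onz(c,x,y,.114)[:2] for x,y in zip(xx,yy) if 250<x<280 and 165<y<195])
mu=Q.mean(0); u=np.linalg.svd(Q-mu)[2][0]; u*=np.sign(u@(mu-C))
phi=np.degrees(np.arctan2(u[1],u[0])); print("orange",mu,phi,"axial/perp",(mu-C)@u,(mu-C)@[-u[1],u[0]])
# bezel rect
E=c["extrinsics"];
for n in ("wrist",):
    w=pickle.load(open("cam0.pkl","rb"))[n]["extrinsics"]; print(n,-w[:3,:3].T@w[:3,3])
E
```

```text
ring [ 0.5567338  -0.05044742  0.05519593] 320
orange [ 0.57116748 -0.02542781] 50.713218921074805 axial/perp 0.028504280542814956 0.004671011159074217
wrist [ 0.20969622 -0.48814346  0.38342363]
```

>>> send_rows([
  [[0, -0.015, 0, 0], [0, -0.03, 0, 0]],
], gripper=0)

```text
time: 0.35
tool_pos: [0.1317, -0.5075, 0.2808]
tool_rot: [-1.574, 0.0, -2.888]
contact_force: [0.6, -0.4, 0.2]
opening: 0.0803
```

>>> send_rows([
  [[-0.02, 0, -0.014, -5], [-0.054, 0, -0.039, -13], [-0.09, 0, -0.065, -21], [-0.126, 0, -0.091, -29], [-0.162, 0, -0.117, -37], [-0.198, 0, -0.143, -45], [-0.234, 0, -0.169, -53], [-0.26, 0, -0.188, -60]],
])

```text
time: 1.15
tool_pos: [0.3373, -0.2581, 0.2816]
tool_rot: [-1.572, 0.004, -1.834]
contact_force: [-0.5, -1.1, -0.3]
opening: 0.0161
```

```bash
cat >> h.py <<'E'
from scipy.spatial.transform import Rotation as Ro
def rel(s,x,y,z,yaw):
    """tool-frame shift and twist to reach world TCP, tool down, yaw deg"""
    R=Ro.from_euler('xyz',s["tool_rot"]).as_matrix()
    d=R.T@(np.array([x,y,z])-s["tool_pos"])
    now=np.degrees(np.arctan2(R[1,0],R[0,0])); t=-((yaw-now+180)%360-180)
    return np.round(d,4),round(t,1)
E
python3 - <<'E'
from h import *; from cell import sensors
s=sensors.observe(); print(s["tool_pos"],np.degrees(s["tool_rot"]),s["qpos"],s["opening"])
print(rel(s,.555,.001,.27,-38))
E
```

```text
[ 0.33725437 -0.25806474  0.28157261] [ -90.06622928    0.20281463 -105.08055722] [-0.83569513  0.13210341  1.71995539  0.00244324  1.29242385 -0.57316657] 0.016066308868255347
(array([-0.3068,  0.0125,  0.1429]), np.float64(-67.1))
```

>>> send_rows([
  [[-0.03, 0.001, 0.014, -7], [-0.07, 0.003, 0.033, -15], [-0.113, 0.004, 0.053, -23], [-0.156, 0.006, 0.073, -31], [-0.199, 0.008, 0.093, -39], [-0.242, 0.01, 0.113, -47], [-0.28, 0.0115, 0.131, -55], [-0.3, 0.0125, 0.141, -62]],
])

```text
time: 1.95
tool_pos: [0.5528, -0.0022, 0.2693]
tool_rot: [-1.568, 0.004, -0.744]
contact_force: [0.1, -0.7, -1.5]
opening: 0.0003
```

>>> send_rows([
  [[0, 0, 0, -4], [0, 0, 0, -4]],
])

```text
time: 2.15
tool_pos: [0.5529, -0.0012, 0.2685]
tool_rot: [-1.568, 0.005, -0.672]
contact_force: [0.4, 0.5, -0.5]
opening: 0.0002
```

```bash
python3 - <<'E'
from h import *; from cell import sensors,read_camera
import pickle
s=sensors.observe(); print(s["tool_pos"],np.degrees(s["tool_rot"]),s["qpos"],s["opening"])
c={n:read_camera(n) for n in("wrist","top")}
pickle.dump(c,open("cam1.pkl","wb"))
for n in c: cv2.imwrite(f"pics/{n}1.png",c[n]["frame"][:,:,::-1])
w=c["wrist"]
print(proj(w,[.5567,-.0504,.086]),proj(w,[.5559,.132,.092]))
E
```

```text
[ 0.55285683 -0.00120981  0.26847465] [-89.86469133   0.26110184 -38.48343241] [-0.14314483  0.38237287  1.41612819  0.00444939  1.34583821 -1.04327163] 0.0001674269096972427
[220.30004722 208.89249588] [368.94993792  95.30832744]
```

View pics/wrist1.png

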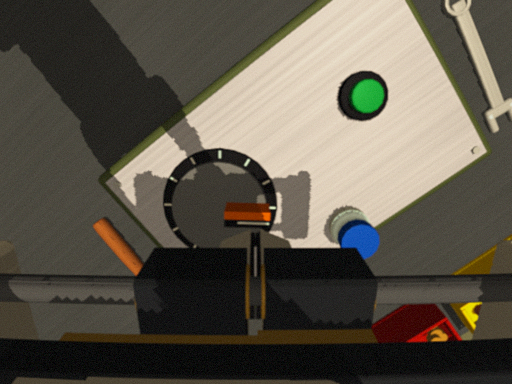

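View pics/top1.png

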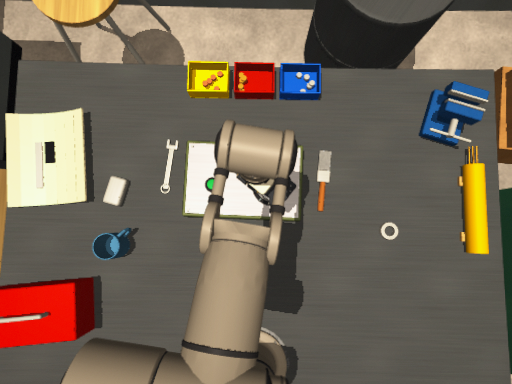

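```bash
python3 - <<'E'
from h import *; from cell import sensors
import pickle
from scipy.optimize import least_squares
s=sensors.observe(); w=pickle.load(open("cam1.pkl","rb"))["wrist"]; f=w["frame"]
R=Ro.from_euler('xyz',s["tool_rot"]).as_matrix(); t=s["tool_pos"]
for p in ([0,.025,0],[-.0095,.025,0],[-.0095,.025,.019],[-.0095,.006,0],[-.0095,0,.019],[0,-.041,0],[-.0375,-.041,0],[-.0375,-.041,.095]): print(p,proj(w,t+R@p).round(1))
hsv=cv2.cvtColor(f,cv2.COLOR_RGB2HSV); H,S,V=[hsv[...,i].astype(int) for i in range(3)]
roi=np.zeros(H.shape,bool); roi[60:130,330:395]=1
for ce,q in cent(roi&(H>45)&(H<85)&(S>120)): print("green",ce,q,onz(w,*ce,.092))
roi[:]=0; roi[195:232,215:280]=1
m=roi&(H<20)&(S>150); yy,xx=np.nonzero(m)
print(xx.min(),xx.max(),yy.min(),yy.max())
# top face only: brighter
roi[:]=0; 
for tV in (150,200,230): print(tV,cent(m&(V>tV)))
yy,xx=np.nonzero((V<70)&(S<255)); 
P=np.array([onz(w,x,y,.076)[:2] for x,y in zip(xx,yy) if 150<x<290 and 140<y<245]); C0=np.array([.5567,-.0504])
r=np.hypot(*(P-C0).T); P=P[(r>.051)&(r<.066)]
b=np.zeros(f.shape[:2],np.uint8)
q=least_squares(lambda q:np.hypot(*(P-q[:2]).T)-q[2],[.557,-.051,.056],loss='soft_l1',f_scale=.002); print("ring",q.x,len(P))
cv2.imwrite("pics/w1big.png",cv2.resize(f[140:330,150:350],None,fx=3,fy=3,interpolation=cv2.INTER_CUBIC)[:,:,::-1])
E
```

```text
[0, 0.025, 0] [253.3 249.3]
[-0.0095, 0.025, 0] [253.4 233.2]
[-0.0095, 0.025, 0.019] [289.1 233.4]
[-0.0095, 0.006, 0] [253.1 249.7]
[-0.0095, 0, 0.019] [294.5 255.9]
[0, -0.041, 0] [252.2 336.4]
[-0.0375, -0.041, 0] [252.3 238.3]
[-0.0375, -0.041, 0.095] [543.7 237.4]
green (np.float64(366.35), np.float64(95.64)) (np.int32(348), np.int32(78), np.int32(37), np.int32(36), np.int32(1015)) [0.55464543 0.1298951  0.092     ]
224 271 202 229
150 [((np.float64(265.94), np.float64(215.66)), (np.int32(261), np.int32(212), np.int32(10), np.int32(9), np.int32(65)))]
200 [((np.float64(266.4), np.float64(215.81)), (np.int32(263), np.int32(213), np.int32(7), np.int32(7), np.int32(43)))]
230 [((np.float64(266.19), np.float64(215.68)), (np.int32(263), np.int32(213), np.int32(6), np.int32(7), np.int32(31)))]
ring [ 0.55573603 -0.05064581  0.0560915 ] 2102
```

View pics/w1big.png

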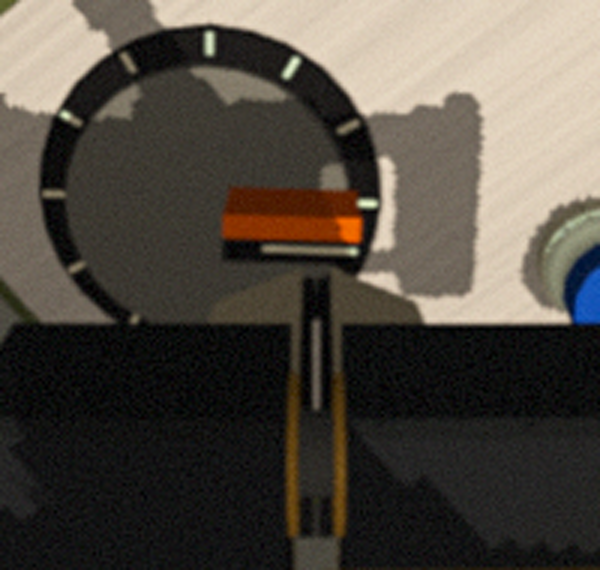

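The wrist view shows the dial centre at about (220,208), the lever pointing right with its orange side facing the camera, the button at (366,96), and the shut fingertips at (253,233). All of this agrees with the top view.

```bash
cat >> h.py <<'E'
C=np.array([.556,-.0505]); PHI0=51.5
def pose(phi,gap=0.,rad=.04,hw=.0095):
    a=np.radians(phi); r=np.array([np.cos(a),np.sin(a)]); p=np.array([-r[1],r[0]])
    return C+rad*r+(.008+hw+gap)*p
E
python3 - <<'E'
from h import *; from cell import sensors
import pickle
w=pickle.load(open("cam1.pkl","rb"))["wrist"]
# orange/side edge (outer top edge), and orange/black edge
for a,b in (((225,210.8),(270,212)),((224.5,220.3),(270.5,221.3))):
    A=onz(w,*a,.114);B=onz(w,*b,.114); d=(B-A)[:2]; u=d/np.linalg.norm(d); n=np.array([-u[1],u[0]])
    print(A,B,np.degrees(np.arctan2(u[1],u[0])),np.linalg.norm(d),"perp",(A[:2]-C)@n,"axial",(A[:2]-C)@u,(B[:2]-C)@u)
s=sensors.observe()
print(pose(PHI0,.018)); print(rel(s,*pose(PHI0,.018),.118,-38.5)); print(rel(s,*pose(PHI0,.018),.20,-38.5))
E
```

```text
[ 0.55508325 -0.03941875  0.114     ] [ 0.58266991 -0.00669452  0.114     ] 49.86897511184122 0.04280069437467983 perp 0.007843204275238483 axial 0.007881538548977716 0.05068223292365753
[ 0.56220209 -0.04603817  0.114     ] [ 0.59049255 -0.01213188  0.114     ] 50.15931704725666 0.04415864894591868 perp -0.001903644689435226 axial 0.007399324348609007 0.05155797329452767
[0.553118  0.0029036]
(array([-0.0022,  0.151 ,  0.0041]), np.float64(-0.2))
(array([-0.0025,  0.069 ,  0.0043]), np.float64(-0.2))
```

>>> send_rows([
  [[-0.004, 0.02, 0.003, 1], [-0.004, 0.05, 0.004, 1], [-0.004, 0.08, 0.004, 1], [-0.004, 0.11, 0.004, 1], [-0.004, 0.135, 0.004, 1], [-0.004, 0.15, 0.004, 1], [-0.004, 0.15, 0.004, 1]],
])

```text
time: 2.95
tool_pos: [0.55, 0.0034, 0.1171]
tool_rot: [-1.571, 0.008, -0.697]
contact_force: [0.2, -0.5, 0.5]
opening: 0.0
```

```bash
sed -i 's/PHI0=51.5/PHI0=50.3/' h.py; python3 - <<'E'
from h import *; from cell import sensors,read_camera
s=sensors.observe(); print(s["tool_pos"],np.degrees(s["tool_rot"]),s["contact_force"])
for g in (.005,0,-.005): print(g,rel(s,*pose(PHI0,g),.118,-39.7))
w=read_camera("wrist"); cv2.imwrite("pics/w2.png",w["frame"][:,:,::-1])
E
```

```text
[0.55002979 0.00337072 0.11714445] [-89.99839042   0.44038825 -39.90994885] [ 0.18529277 -0.48890113  0.49373134]
0.005 (array([ 0.0165, -0.001 ,  0.0024]), np.float64(-0.2))
0 (array([ 0.0215, -0.001 ,  0.0024]), np.float64(-0.2))
-0.005 (array([ 0.0265, -0.0011,  0.0025]), np.float64(-0.2))
```

View pics/w2.png

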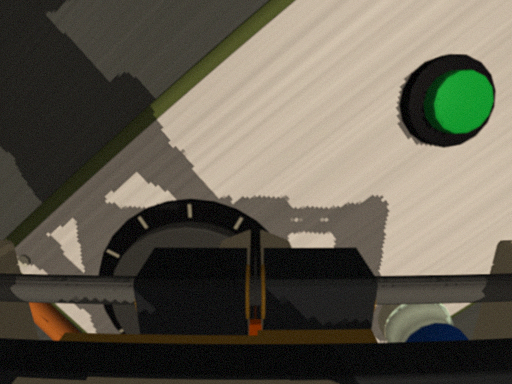

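The wrist view shows the fingertip down at (255,233) on the camera (orange) side of the lever. A bit of orange is visible behind it at (255,328), and nothing touches yet. I'll ease in to contact.

>>> send_rows([
  [[0.008, -0.001, 0.002, 0], [0.014, -0.001, 0.0025, 0], [0.018, -0.001, 0.0025, 0], [0.021, -0.001, 0.0025, 0], [0.0225, -0.001, 0.0025, 0], [0.0225, -0.001, 0.0025, 0]],
])

```text
time: 3.6
tool_pos: [0.5694, -0.0085, 0.1197]
tool_rot: [-1.569, 0.007, -0.696]
contact_force: [-3.4, 4.0, 3.4]
opening: 0.0001
```

```bash
cat > st.py <<'E'
from h import *; from cell import sensors
import sys
s=sensors.observe(); t=s["tool_pos"]; R=Ro.from_euler('xyz',s["tool_rot"]).as_matrix()
print("t",s["time"],t.round(4),"yaw",np.degrees(s["tool_rot"])[2].round(1),"F tool",(R.T@s["contact_force"]).round(1))
# lever angle implied if touching: finger +x face at tcp + hw
P=t[:2]-C; r=np.hypot(*P); print("tcp angle",np.degrees(np.arctan2(P[1],P[0])).round(1),"r",r.round(4),"implied click",((PHI0-(np.degrees(np.arctan2(P[1],P[0]))-np.degrees(np.arcsin(.0175/r))))/30).round(2))
for k in sys.argv[1:]:
    ph=PHI0-30*float(k); print(k,rel(s,*pose(ph),.118,ph-90))
E
python3 st.py .15 .3 .45 .6 .75 .9
```

```text
t 3.6 [ 0.5694 -0.0085  0.1197] yaw -39.9 F tool [-5.1 -3.4  0.9]
tcp angle 72.2 r 0.0441 implied click 0.05
.15 (array([0.0022, 0.0017, 0.0004]), np.float64(4.3))
.3 (array([0.0054, 0.0016, 0.0014]), np.float64(8.8))
.45 (array([0.0088, 0.0016, 0.0021]), np.float64(13.3))
.6 (array([0.0122, 0.0016, 0.0026]), np.float64(17.8))
.75 (array([0.0156, 0.0016, 0.0028]), np.float64(22.3))
.9 (array([0.019 , 0.0016, 0.0028]), np.float64(26.8))
```

Contact registers at 5 N on the push side. Now the first click.

>>> send_rows([
  [[0.0022, 0.001, 0.0004, 4], [0.0045, 0.001, 0.001, 7], [0.0065, 0.001, 0.0016, 10], [0.0085, 0.001, 0.002, 13], [0.0105, 0.001, 0.0024, 16], [0.0125, 0.001, 0.0026, 18], [0.0125, 0.001, 0.0026, 18]],
])

```text
time: 4.3
tool_pos: [0.581, -0.0148, 0.1187]
tool_rot: [-1.571, 0.007, -1.011]
contact_force: [-0.6, 0.3, -0.3]
opening: 0.0005
```

```bash
python3 st.py .6 .9 1 1.2 1.4 1.6
python3 - <<'E'
from cell import read_camera; import cv2
for n in ("wrist","top","side"): cv2.imwrite(f"pics/{n}3.png",read_camera(n)["frame"][:,:,::-1])
E
```

```text
t 4.3 [ 0.581  -0.0148  0.1187] yaw -57.9 F tool [-0.6  0.3 -0.3]
tcp angle 55.0 r 0.0436 implied click 0.63
.6 (array([-0.0007,  0.0007, -0.0002]), np.float64(-0.2))
.9 (array([0.0058, 0.0007, 0.002 ]), np.float64(8.8))
1 (array([0.008 , 0.0006, 0.0025]), np.float64(11.8))
1.2 (array([0.0125, 0.0006, 0.0032]), np.float64(17.8))
1.4 (array([0.0171, 0.0006, 0.0035]), np.float64(23.8))
1.6 (array([0.0217, 0.0006, 0.0032]), np.float64(29.8))
```

View pics/wrist3.png

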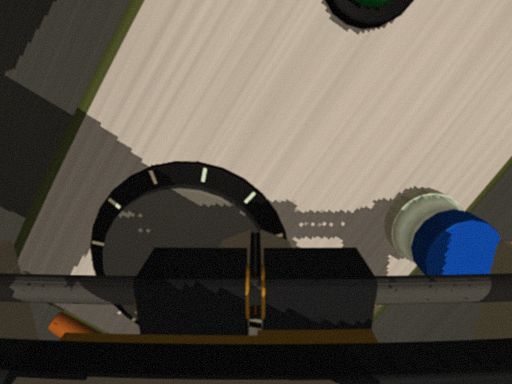

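View pics/side3.png

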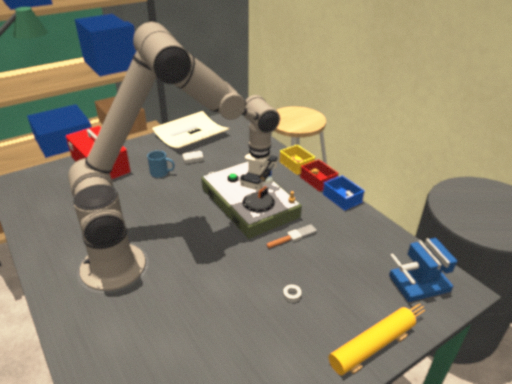

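The force fell to about 0, so click 1 has snapped over ahead of the finger. The lever is hidden in the wrist view but tiny orange shows at (264,186) in the side view. On to click 2.

>>> send_rows([
  [[0.003, 0.0005, 0.001, 5], [0.006, 0.0005, 0.002, 9], [0.009, 0.0005, 0.0026, 13], [0.0125, 0.0005, 0.0032, 18], [0.015, 0.0005, 0.0034, 21], [0.0175, 0.0005, 0.0034, 24], [0.02, 0.0005, 0.0033, 27], [0.0217, 0.0005, 0.0032, 30]],
])

```text
time: 5.25
tool_pos: [0.5949, -0.0311, 0.118]
tool_rot: [-1.575, 0.006, -1.534]
contact_force: [-0.6, -0.3, -0.1]
opening: 0.0005
```

>>> send_rows([
  [[0, 0, 0, 0]],
])

```text
time: 5.35
tool_pos: [0.595, -0.0313, 0.118]
tool_rot: [-1.575, 0.006, -1.534]
contact_force: [-0.5, -0.6, -0.5]
opening: 0.0003
```

```bash
python3 st.py 1.6 1.9 2 2.2 2.4 2.6
```

```text
t 5.35 [ 0.595  -0.0313  0.118 ] yaw -87.9 F tool [ 0.6  0.5 -0.5]
tcp angle 26.3 r 0.0434 implied click 1.59
1.6 (array([0.0001, 0.    , 0.0003]), np.float64(-0.2))
1.9 (array([ 0.0066, -0.    ,  0.0026]), np.float64(8.8))
2 (array([ 0.0088, -0.0001,  0.0031]), np.float64(11.8))
2.2 (array([ 0.0133, -0.0001,  0.0038]), np.float64(17.8))
2.4 (array([ 0.0179, -0.0001,  0.004 ]), np.float64(23.8))
2.6 (array([ 0.0225, -0.0001,  0.0038]), np.float64(29.8))
```

Click 2 has passed, since the force is back to 0. Now click 3.

>>> send_rows([
  [[0.003, 0, 0.001, 5], [0.0066, 0, 0.0026, 9], [0.0095, 0, 0.0032, 13], [0.013, 0, 0.0038, 18], [0.0155, 0, 0.004, 21], [0.018, 0, 0.004, 24], [0.0205, 0, 0.0039, 27], [0.0222, 0, 0.0038, 29.5]],
])

```text
time: 6.15
tool_pos: [0.5997, -0.0531, 0.1179]
tool_rot: [-1.577, 0.003, -2.049]
contact_force: [-0.5, 0.0, -0.7]
opening: 0.0007
```

>>> send_rows([
  [[0, 0, 0, 0]],
])

```text
time: 6.25
tool_pos: [0.5996, -0.0533, 0.1179]
tool_rot: [-1.577, 0.003, -2.048]
contact_force: [0.4, 0.7, 0.3]
opening: 0.001
```

```bash
python3 st.py 2.6 2.9 3 3.2 3.4 3.55 3.6
python3 - <<'E'
from cell import read_camera; import cv2
for n in ("wrist","top","side"):
  f=read_camera(n)["frame"][:,:,::-1]
  if n=="side": f=cv2.resize(f[140:240,190:320],None,fx=5,fy=5,interpolation=cv2.INTER_CUBIC)
  cv2.imwrite(f"pics/{n}4.png",f)
E
```

```text
t 6.25 [ 0.5996 -0.0533  0.1179] yaw -117.3 F tool [-0.8 -0.3  0.1]
tcp angle -3.7 r 0.0437 implied click 2.59
2.6 (array([ 0.0003, -0.0001,  0.0001]), np.float64(0.4))
2.9 (array([ 0.0068, -0.0001,  0.0023]), np.float64(9.4))
3 (array([ 0.009 , -0.0001,  0.0028]), np.float64(12.4))
3.2 (array([ 0.0135, -0.0001,  0.0035]), np.float64(18.4))
3.4 (array([ 0.0181, -0.0002,  0.0037]), np.float64(24.4))
3.55 (array([ 0.0215, -0.0002,  0.0035]), np.float64(28.9))
3.6 (array([ 0.0227, -0.0002,  0.0034]), np.float64(30.4))
```

View pics/side4.png

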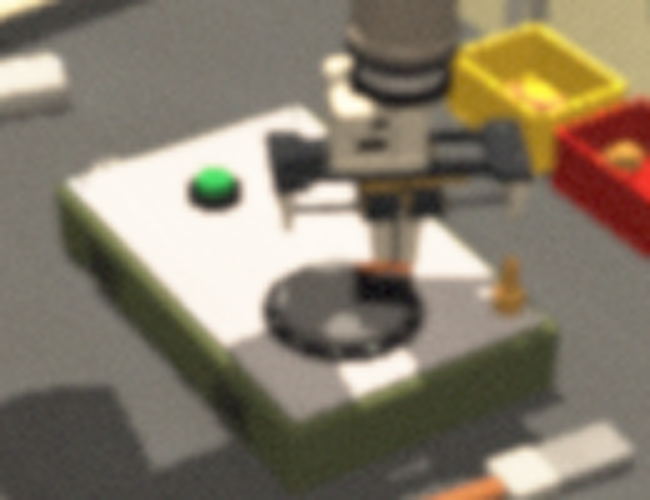

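View pics/top4.png

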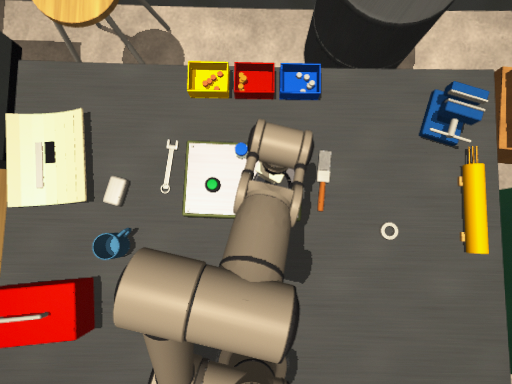

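The side crop shows the lever (orange top at about (385,268)) just ahead of the finger. I'll check which click that is by projection.

```bash
python3 - <<'E'
from h import *; import pickle
c=pickle.load(open("cam0.pkl","rb"))["side"]
for k in (2,3,4):
    a=np.radians(PHI0-30*k); r=np.array([np.cos(a),np.sin(a)]);p=np.array([-r[1],r[0]])
    print(k,[((proj(c,[*(C+d*r+4e-3*p),.114])-[190,140])*5).round(0) for d in (.008,.052)], "black",[((proj(c,[*(C+d*r-8e-3*p),.1])-[190,140])*5).round(0) for d in (.008,.052)])
E
```

```text
2 [array([350., 259.]), array([403., 245.])] black [array([356., 283.]), array([409., 269.])]
3 [array([353., 262.]), array([413., 266.])] black [array([352., 287.]), array([411., 291.])]
4 [array([354., 266.]), array([403., 287.])] black [array([344., 289.]), array([394., 310.])]
```

The orange edge runs (358–411, 268), which matches click 3. For the last click I'll push in two parts and stop just past the halfway point.

>>> send_rows([
  [[0.003, 0, 0.001, 5], [0.0066, 0, 0.0022, 9], [0.009, 0, 0.0028, 12.4], [0.0115, 0, 0.0032, 15.5], [0.0135, 0, 0.0035, 18.4], [0.0158, 0, 0.0036, 21.4], [0.0175, 0, 0.0037, 23.5], [0.0185, 0, 0.0037, 25]],
])

```text
time: 7.2
tool_pos: [0.5948, -0.0707, 0.1179]
tool_rot: [-1.578, 0.002, -2.484]
contact_force: [3.4, 2.4, -1.2]
opening: 0.0006
```

>>> send_rows([
  [[0, 0, 0, 0]],
])

```text
time: 7.3
tool_pos: [0.595, -0.0706, 0.1179]
tool_rot: [-1.577, 0.002, -2.483]
contact_force: [0.9, 1.7, -1.3]
opening: 0.0003
```

```bash
python3 st.py 3.4 3.5 3.55 3.6
```

```text
t 7.3 [ 0.595  -0.0706  0.1179] yaw -142.3 F tool [-1.8  1.3 -0.8]
tcp angle -27.3 r 0.0439 implied click 3.37
3.4 (array([ 0.0006, -0.0001,  0.0001]), np.float64(-0.6))
3.5 (array([ 0.0027, -0.0001,  0.0009]), np.float64(2.4))
3.55 (array([ 0.0038, -0.0001,  0.0013]), np.float64(3.9))
3.6 (array([ 0.0048, -0.0001,  0.0017]), np.float64(5.4))
```

>>> send_rows([
  [[0.001, 0, 0.0003, 1], [0.002, 0, 0.0006, 2], [0.0027, 0, 0.0009, 2.8], [0.0035, 0, 0.0012, 3.5], [0.0041, 0, 0.0014, 4.3], [0.0041, 0, 0.0014, 4.3]],
])

```text
time: 7.9
tool_pos: [0.5923, -0.0745, 0.1179]
tool_rot: [-1.578, 0.001, -2.559]
contact_force: [-0.0, 0.2, -0.2]
opening: 0.0004
```

```bash
python3 st.py 3.5 3.55 3.6
python3 - <<'E'
from cell import read_camera; import cv2
f=read_camera("side")["frame"][:,:,::-1]
f=cv2.resize(f[140:240,190:320],None,fx=5,fy=5,interpolation=cv2.INTER_CUBIC)
cv2.imwrite(f"pics/side5.png",f)
E
```

```text
t 7.9 [ 0.5923 -0.0745  0.1179] yaw -146.6 F tool [-0.1  0.2 -0.2]
tcp angle -33.5 r 0.0435 implied click 3.58
3.5 (array([-0.0017, -0.0001, -0.0006]), np.float64(-1.9))
3.55 (array([-0.0007, -0.0001, -0.0001]), np.float64(-0.4))
3.6 (array([ 0.0004, -0.0002,  0.0003]), np.float64(1.1))
```

View pics/side5.png

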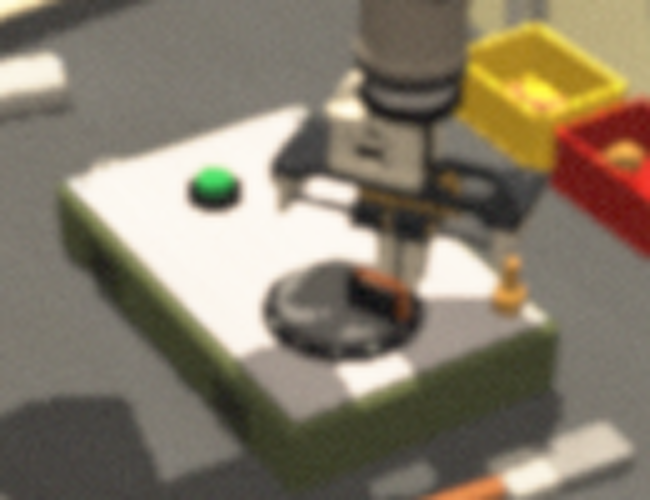

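The side crop shows the orange top from (357,268) to (405,288), which matches click 4, and the force is 0. I'll back off and then lift.

>>> send_rows([
  [[-0.006, 0, 0, 0], [-0.012, -0.003, 0, 0], [-0.014, -0.03, 0, 0], [-0.014, -0.065, 0, 0], [-0.014, -0.09, 0, 0], [-0.014, -0.1, 0, 0], [-0.014, -0.1, 0, 0]],
])

```text
time: 8.65
tool_pos: [0.6051, -0.0672, 0.2192]
tool_rot: [-1.576, 0.003, -2.558]
contact_force: [-0.2, 0.4, -0.4]
opening: 0.0002
```

```bash
python3 st.py; python3 - <<'E'
from h import *; from cell import sensors,read_camera
s=sensors.observe(); print(s["qpos"].round(2)); print(rel(s,.555,.131,.20,-100))
w=read_camera("wrist"); cv2.imwrite("pics/w6.png",w["frame"][:,:,::-1])
E
```

```text
t 8.65 [ 0.6051 -0.0672  0.2192] yaw -146.6 F tool [-0.1  0.4 -0.4]
tcp angle -18.8 r 0.0519 implied click 2.96
[-0.24  0.52  1.33  0.01  1.29  0.75]
(array([-0.0673,  0.0203, -0.1929]), np.float64(-46.6))
```

View pics/w6.png

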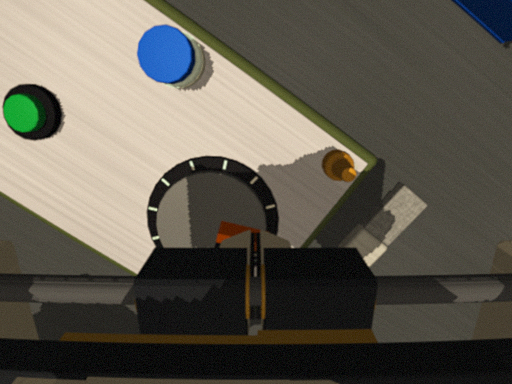

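The lever (orange at (235,232)) is now behind the finger and clear. The jar (165,55) and the nozzle (340,165) are still standing. Moving over the button at (25,112).

>>> send_rows([
  [[-0.006, 0.002, -0.018, -5], [-0.016, 0.005, -0.046, -12], [-0.028, 0.008, -0.08, -20], [-0.04, 0.012, -0.115, -28], [-0.052, 0.015, -0.15, -36], [-0.062, 0.018, -0.178, -43], [-0.0673, 0.02, -0.193, -46.6], [-0.0673, 0.02, -0.193, -46.6]],
])

```text
time: 9.5
tool_pos: [0.5525, 0.1332, 0.1967]
tool_rot: [-1.579, 0.005, -1.741]
contact_force: [-0.8, -1.0, 0.0]
opening: 0.0004
```

```bash
python3 - <<'E'
from h import *; from cell import sensors,read_camera
w=read_camera("wrist"); cv2.imwrite("pics/w7.png",w["frame"][:,:,::-1])
f=w["frame"];hsv=cv2.cvtColor(f,cv2.COLOR_RGB2HSV); H,S,V=[hsv[...,i].astype(int) for i in range(3)]
for ce,q in cent((H>45)&(H<85)&(S>150)&(V>80)): print(ce,q,onz(w,*ce,.092))
s=sensors.observe(); print(s["tool_pos"],rel(s,.555,.131,.111,-100),rel(s,.555,.131,.120,-100)); 
t=read_camera("top"); cv2.imwrite("pics/t7.png",cv2.resize(t["frame"][130:230,170:340],None,fx=4,fy=4)[:,:,::-1])
E
```

```text
(np.float64(262.22), np.float64(190.03)) (np.int32(247), np.int32(184), np.int32(29), np.int32(17), np.int32(247)) [0.55892259 0.1417102  0.092     ]
[0.55319428 0.13181784 0.19718127] (array([0.0009, 0.0862, 0.0025]), np.float64(0.1)) (array([0.0009, 0.0772, 0.0025]), np.float64(0.1))
```

View pics/w7.png

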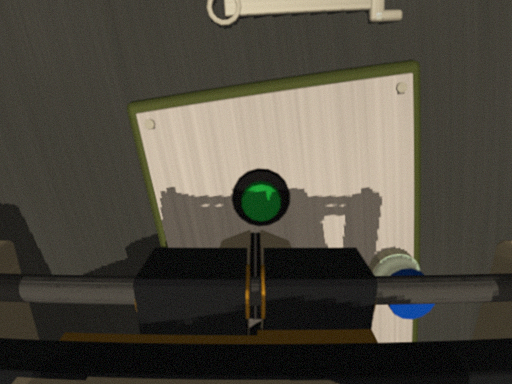

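View pics/t7.png

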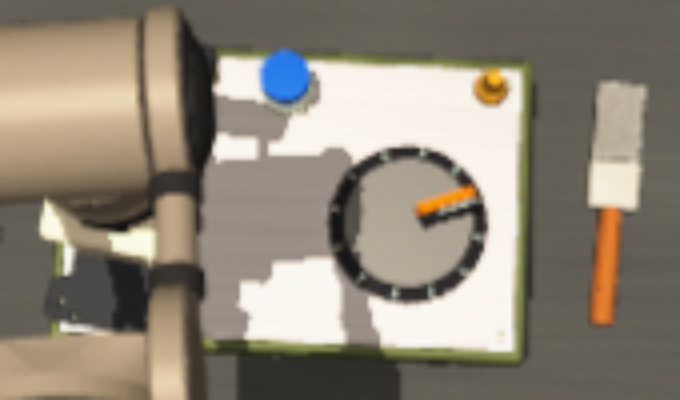

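The top view shows the lever pointing right at (445,200), which is four clicks on. The wrist view shows the button at (262,202), under the tip as predicted. Now pressing.

>>> send_rows([
  [[0.001, 0.02, 0.002, 0], [0.001, 0.045, 0.0025, 0], [0.001, 0.065, 0.0025, 0], [0.001, 0.075, 0.0025, 0], [0.001, 0.08, 0.0025, 0], [0.001, 0.083, 0.0025, 0], [0.001, 0.085, 0.0025, 0], [0.001, 0.0855, 0.0025, 0]],
])

```text
time: 10.4
tool_pos: [0.5561, 0.1297, 0.113]
tool_rot: [-1.575, 0.005, -1.746]
contact_force: [-0.8, -2.7, 3.7]
opening: 0.0004
```

>>> send_rows([
  [[0, 0.001, 0, 0], [0, 0.001, 0, 0]],
])

```text
time: 10.6
tool_pos: [0.5563, 0.1298, 0.1126]
tool_rot: [-1.574, 0.005, -1.746]
contact_force: [-1.5, -1.1, 4.2]
opening: 0.0004
```

>>> send_rows([
  [[0, 0.002, 0, 0], [0, 0.003, 0, 0], [0, 0.003, 0, 0]],
])

```text
time: 10.9
tool_pos: [0.5565, 0.1299, 0.1111]
tool_rot: [-1.573, 0.005, -1.746]
contact_force: [-5.8, -2.4, 14.2]
opening: 0.0004
```

>>> send_rows([
  [[0, 0.002, 0, 0], [0, 0.003, 0, 0], [0, 0.003, 0, 0]],
])

```text
time: 11.2
tool_pos: [0.5565, 0.1299, 0.1109]
tool_rot: [-1.571, 0.005, -1.745]
contact_force: [-8.3, -2.2, 23.9]
opening: 0.0004
```

The button has bottomed out: 24 N with no further travel. Releasing and moving up and away.

>>> send_rows([
  [[0, -0.008, 0, 0], [0, -0.03, 0, 0], [0, -0.07, 0, 0], [0, -0.11, 0, 0], [0, -0.14, 0, 0], [0, -0.15, 0, 0]],
])

```text
time: 11.8
tool_pos: [0.5578, 0.1295, 0.2642]
tool_rot: [-1.565, 0.007, -1.745]
contact_force: [0.3, -0.4, 0.1]
opening: 0.0006
```

>>> send_rows([
  [[-0.01, -0.01, 0.01, 0], [-0.03, -0.02, 0.04, 0], [-0.06, -0.02, 0.08, 0], [-0.09, -0.02, 0.12, 0], [-0.1, -0.02, 0.13, 0], [-0.1, -0.02, 0.13, 0]],
])

```text
time: 12.4
tool_pos: [0.704, 0.2067, 0.2811]
tool_rot: [-1.57, 0.006, -1.744]
contact_force: [-0.4, -0.5, -0.6]
opening: 0.0005
```

```bash
python3 st.py; python3 - <<'E'
from h import *; from cell import read_camera
import pickle
t=read_camera("top"); cv2.imwrite("pics/t8.png",t["frame"][:,:,::-1])
w=read_camera("side"); cv2.imwrite("pics/s8.png",w["frame"][:,:,::-1])
f=t["frame"];hsv=cv2.cvtColor(f,cv2.COLOR_RGB2HSV); H,S,V=[hsv[...,i].astype(int) for i in range(3)]
yy,xx=np.nonzero((H<20)&(S>120)&(V>100))
Q=np.array([onz(t,x,y,.114)[:2] for x,y in zip(xx,yy) if 262<x<293 and 165<y<203])
mu=Q.mean(0); u=np.linalg.svd(Q-mu)[2][0]; u*=np.sign(u@(mu-C)); print(len(Q),mu,np.degrees(np.arctan2(u[1],u[0])),"expected",PHI0-120)
E
```

```text
t 12.4 [0.704  0.2067 0.2811] yaw -99.9 F tool [ 0.5  0.6 -0.3]
tcp angle 60.1 r 0.2967 implied click -0.21
54 [ 0.57005235 -0.0771989 ] -67.54683285374242 expected -69.7
```

View pics/t8.png

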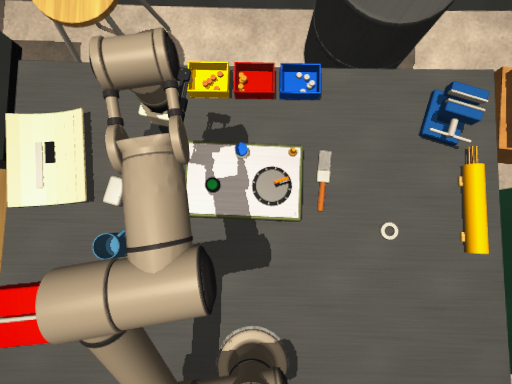

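View pics/s8.png

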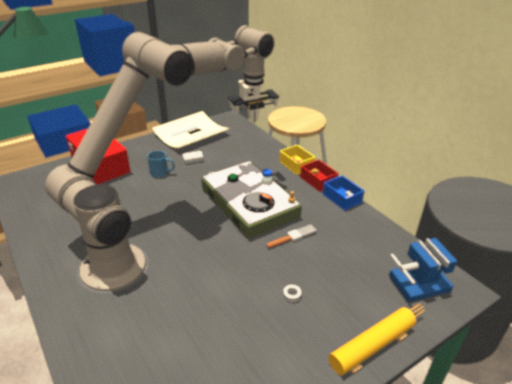

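The top view has the lever at about (281,182), turned 118° against the expected 120°, which is within pixel error. The button (213,185), jar (242,149), nozzle (293,152), brush and collar are where they were, and the arm touches nothing.

```bash
python3 -c "
from cell import hand_in; print(hand_in())"
```

```text
the job is handed in; nothing more can be done
None
```

I turned the dial four clicks clockwise, pressed the green button all the way down, let it go, and handed the job in at about 12.5 s. I pushed with the shut fingertips on the lever's orange side, one click at a time, stopping just past each halfway point so the dial snapped ahead by itself. The hand-in reports no verdict.

**Dial:** the final top view shows the lever turned 118°, measured against the expected 120°. The 2° difference is within pixel error. The side view after the last push also matched the fourth click, and the contact force was zero.

**Button:** it bottomed out, with the force rising to 24 N and no further travel. I did not measure its height after release; the final pictures only show it uncovered, with nothing on it.

**Loose things:** the jar, nozzle, brush and collar are where they were in the final top view, judged by eye. The mug is in place in the side view. The arm partly hid the wrench and the dolly in the final top view, so I did not check them closely, but the arm never went near them at bench height. The arm ended clear of everything, with no contact force.

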